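# Sort the wheel hardware into its trays

### The arm

A 7-joint arm with a two-finger parallel gripper is mounted at the origin on a cart in front of the work surface, level with it; the furniture and walls round the work are solid. World frame = base frame: x ahead of the robot, y to its left, z up, the work surface at z = 0. Lengths are in m, angles in rad, forces in N, time in s.
With the tool pointing down it reaches from about 0.425 to 0.925 m from the base axis. Payload 6.8 kg.
Tool frame: the origin (TCP) lies on the front face of the gripper's body, between the roots of the fingers; the fingertips stand 73 mm ahead of it and the grasp point (between the pads) lies 54 mm ahead of it (env.nose_length is the distance from the TCP to the fingertips, in m); z points along the fingers, y is the line along which they close (so a half turn about z gives the same grasp; the last joint's range is limited). The gripper opens to 85 mm and grips with 20 to 120 N. Pads are 22 mm wide; open, the fingers measure 114 mm over their backs; the gripper's body (76 mm by 85 mm) begins 54 mm behind the grasp point. The pads swing forward as they close: fully open they stand 13 mm farther back than shut.
Start: joints at [-1.407, 0.477, 0.022, 1.555, -0.011, 1.109, -0.083], TCP at [0.181, 0.65, 0.304] pointing down, gripper open.
Joint ranges: [-2.96, 2.96], [-0.34, 2.1], [-1.41, 1.46], [0.24, 2.44], [-1.37, 4.51], [0.17, 1.92], [-2.96, 2.96]. Speed limits (rad/s): [2.39, 2.39, 3.14, 3.14, 3.14, 3.14, 3.14].

### API

Orientations are given as a unit quaternion [w, x, y, z].
In Python, from cell import env, kin, camera, calibration, job gives the robot as it stands. The module is installed in compiled form; this text tells all that it offers. Calls block until the motion is done:
- env.reach(position, orientation): joint-space move of the TCP to a pose.
- env.movel(position, velocity=0.15, rot=None, stop_force=None): straight line of the TCP; rot=None keeps the orientation; velocity is the mean speed in m/s. With stop_force (N) it stops when the force on the tool has changed by that much, and returns True; else False.
- env.goto_joints(angles): joint-space move.
- env.grip(opening, f_grip=None): finger opening in m; f_grip is the grip in N (None keeps the last); returns when the fingers have stopped.
- env.dwell(seconds).
- kin.inverse_kinematics(position, orientation): joint angles nearest the present ones, or None.
- env.get_state(): the state.
- camera(name): name is "scene" or "top" or "wrist"; returns (picture, depth): 384x512x3 uint8, blue, green, red; 384x512 float32, m along the optical axis (not along the pixel's ray), 0 where there is no reading.
- calibration(name): a dict with "fx", "fy", "cx", "cy" (pixels), "rvec" (rotation vector, rad) and "tvec" (3), from world to camera coordinates, as OpenCV has them. Camera axes: x right, y down, z forward; pixel columns grow to the right and rows downward; lengths in m; the calibration is good to about 2 mm. A picture is of the moment at which its call begins: read the wrist's pose just before it. calibration takes no time and is no camera call; for the wrist camera it gives the pose at the moment of the call.
A pose or a line that the arm cannot do raises env.PlanningError and nothing moves.
- job.job_done(): hands the job in; it is judged then, once.
The state is a dict: "time": time; "qpos": joint angles; "joint_velocities": joint speeds; "joint_torque": joint torques, N m; "tcp_pos": TCP position; "orientation": TCP orientation; "force": force on the tool from outside, world axes, zero at the start; "torque": the same for the moment, N m; "opening": finger opening in m; "gripper_force": force on a finger pad.
Only numpy, scipy, OpenCV 4.12 (cv2) and the standard library are available. Lean on these libraries where they do the work, as an engineer would, in place of code of your own. Each camera call takes 0.05 s, during which the arm holds its last target. There are 200 camera calls.

### The job

Sort the five loose pieces of wheel hardware - two nuts, two tyre valves and a bolt - into the three trays: each goes into the open part of the tray that has a piece of its own kind clipped on the end shelf as a sample. Every piece must end standing upright on the tray's floor, as it stands on the bench now (the nuts on their flanges, the valves on their feet, the bolt on its head), let go and at rest. Leave the tin and the screwdriver where they are.

Things in the scene. Friction and masses are not known exactly. Their poses are not given: they have to be found in the camera images.
- nut_a: bright steel closed-end wheel nut standing on its flange, domed end up; 28 mm high, flange 24 mm across and 4 mm thick, hexagon up to 21 mm, 20 mm across flats (two of them face its own +x and -x), dome 17 mm across above; about 50 g. Origin: centre of the underside; z up along its axis
- nut_b: bright steel closed-end wheel nut standing on its flange, domed end up; 28 mm high, flange 24 mm across and 4 mm thick, hexagon up to 21 mm, 20 mm across flats (two of them face its own +x and -x), dome 17 mm across above; about 50 g. Origin: centre of the underside; z up along its axis. Identical to the other loose nut
- valve_a: black rubber snap-in tyre valve with a black cap, standing on its round foot; 50 mm high, foot 20 mm across, tapering gently upward to a cap 10 mm across above 40 mm; about 20 g, easily tipped. Origin: centre of the underside; z up along its axis
- valve_b: black rubber snap-in tyre valve with a black cap, standing on its round foot; 50 mm high, foot 20 mm across, tapering gently upward to a cap 10 mm across above 40 mm; about 20 g, easily tipped. Origin: centre of the underside; z up along its axis. Identical to the other loose valve
- bolt: bright steel wheel bolt standing on its head, thread up; 52 mm high, head 20 mm across up to 11 mm, conical collar up to 24 mm across from 10 to 21 mm, shank 12 mm across from there to the top; about 60 g. Origin: centre of the underside; z up along its axis
- nut_tray: fixed blue tray, one of three alike but for a wheel nut clipped lying on its end shelf as a sample. Origin: on the bench under the middle of the open part, which is 90 (x) by 110 (y) mm inside; walls 4 mm thick, tops 16 mm and flat floor 3 mm above the bench. The 10 mm high shelf spans its y = +59 to +94 mm, the fixed sample reaching 35 mm above the bench. Yaw within 0.25 rad of the world's
- valve_tray: fixed blue tray, one of three alike but for a tyre valve clipped lying on its end shelf as a sample. Origin: on the bench under the middle of the open part, which is 90 (x) by 110 (y) mm inside; walls 4 mm thick, tops 16 mm and flat floor 3 mm above the bench. The 10 mm high shelf spans its y = +59 to +94 mm, the fixed sample reaching 35 mm above the bench. Yaw within 0.25 rad of the world's
- bolt_tray: fixed blue tray, one of three alike but for a wheel bolt clipped lying on its end shelf as a sample. Origin: on the bench under the middle of the open part, which is 90 (x) by 110 (y) mm inside; walls 4 mm thick, tops 16 mm and flat floor 3 mm above the bench. The 10 mm high shelf spans its y = +59 to +94 mm, the fixed sample reaching 35 mm above the bench. Yaw within 0.25 rad of the world's
- paste_tin: bystander: the round flat tin with a green lid near the front left of the bench (another at the back belongs to the room), 78 mm across and 30 mm high. Origin: centre of the underside
- screwdriver: bystander: screwdriver with a blue handle, 145 mm long along its own y, 21 mm wide, 19 mm high, lying on the bench. Origin: its middle, on the bench

How it is judged:
At the end, for the whole second after the job is handed in: Both nuts, both valves and the bolt are in the open part of the tray of their own kind (origin within 38 mm in x and 48 mm in y of the tray's origin, less than 8 mm above it), upright within 0.15 rad, and at rest (x of nut_a in the frame of nut_tray between -0.038 and 0.038 m and y of nut_a in the frame of nut_tray between -0.048 and 0.048 m and z of each of nut_a, nut_b in the frame of nut_tray below 0.008 m and angle between each of nut_a, valve_a, bolt, nut_b, valve_b's own z axis and vertical below 0.15 rad and linear speed of each of nut_a, valve_a, bolt, nut_b, valve_b below 0.02 m/s and angular speed of each of nut_a, valve_a, bolt, nut_b, valve_b below 0.3 rad/s and x of valve_a in the frame of valve_tray between -0.038 and 0.038 m and y of valve_a in the frame of valve_tray between -0.048 and 0.048 m and z of each of valve_a, valve_b in the frame of valve_tray below 0.008 m and x of bolt in the frame of bolt_tray between -0.038 and 0.038 m and y of bolt in the frame of bolt_tray between -0.048 and 0.048 m and z of bolt in the frame of bolt_tray below 0.008 m and x of nut_b in the frame of nut_tray between -0.038 and 0.038 m and y of nut_b in the frame of nut_tray between -0.048 and 0.048 m and x of valve_b in the frame of valve_tray between -0.038 and 0.038 m and y of valve_b in the frame of valve_tray between -0.048 and 0.048 m); the robot touches nothing.
It fails at once if the tin or the screwdriver is moved by more than 20 mm (distance of any of paste_tin, screwdriver from where it was at the start of the episode above 0.02 m).
It also fails if it takes over 112 s, if anything falls off the work surface, if the arm or the gripper's body presses on something with over 40 N, if the wrist force passes 120 N, or if a joint passes its speed limit or range.

## Working session

There is one attempt and no reset: what is moved stays moved. The work goes in short steps, each a Python script; the robot and the scene stay as the last script left them, time stands still between calls to the robot, and variables do not carry over. Pictures are saved under pics/ and viewed, at most 14 in all, crops included, and the job is handed in when it is done.

```bash
mkdir -p pics && python3 - <<'E'
from cell import env, camera, calibration
import cv2, numpy as np
for n in ("top","scene"):
    p,d=camera(n); cv2.imwrite(f"pics/{n}0.png",cv2.resize(p,(800,600),interpolation=cv2.INTER_CUBIC)); np.savez(f"{n}0.npz",p=p,d=d)
    c=calibration(n); print(n,{k:np.round(v,3).tolist() for k,v in c.items()}); print(np.mean(d>0))
s=env.get_state(); print(s["time"],s["orientation"],s["opening"],s["tcp_pos"])
E
```

```text
top {'fx': 379.695, 'fy': 379.695, 'cx': 250.823, 'cy': 197.688, 'rvec': [2.163, -2.1, 0.211], 'tvec': [0.045, 0.504, 0.976]}
0.9960835774739584
scene {'fx': 432.548, 'fy': 432.548, 'cx': 251.678, 'cy': 191.468, 'rvec': [2.077, -0.778, 0.434], 'tvec': [-0.319, 0.251, 0.752]}
0.9959157307942709
0.1 [-4.09985571e-05  1.35463097e-01  9.90782058e-01 -8.13434462e-04] 0.08535500724819352 [0.18110222 0.64983637 0.30302825]
```

View pics/top0.png

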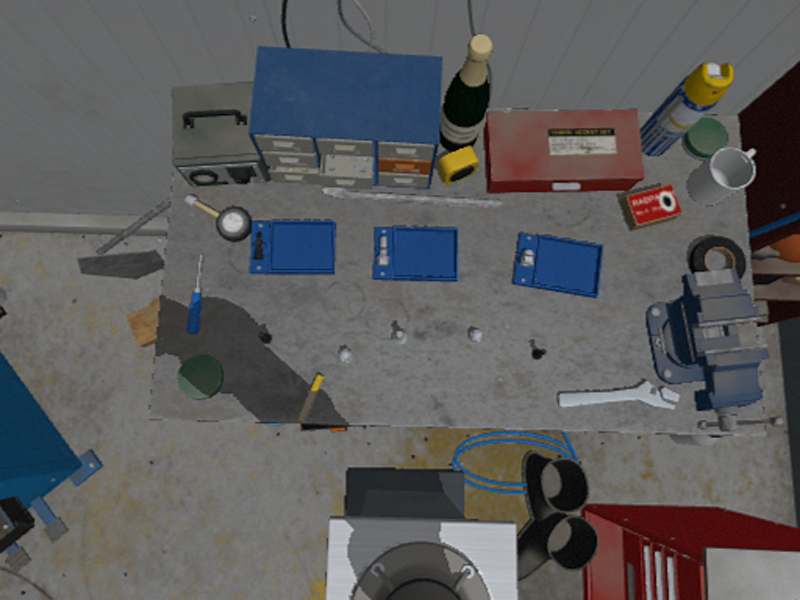

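View pics/scene0.png

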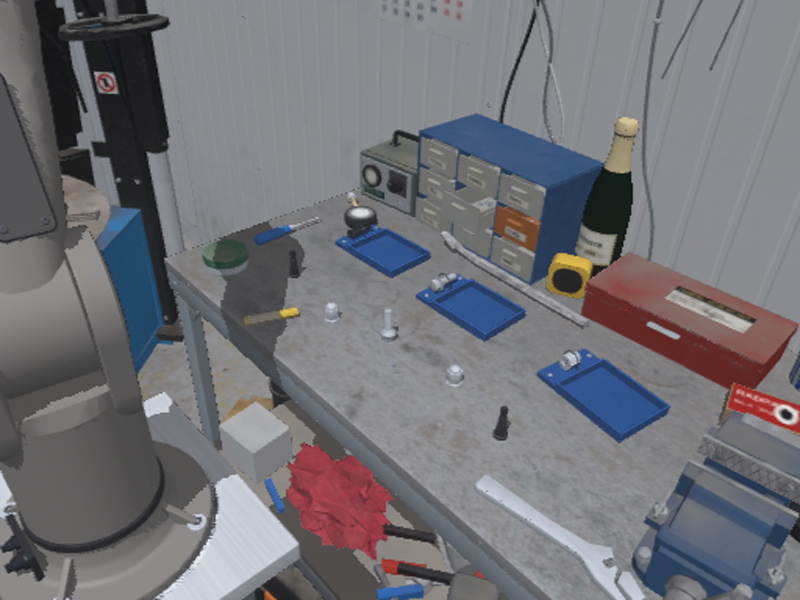

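Top view (800x600 px): the valve tray is at (292,247), the bolt tray at (415,253) and the nut tray at (557,265), each with its shelf towards +y. The valves are at (265,336) and (537,350), the nuts at (345,353) and (475,335), and the bolt at (398,332). The scene view confirms the samples: valve, bolt and nut from left to right.

```bash
cat > h.py <<'E'
import cv2, numpy as np
def RT(c): return cv2.Rodrigues(np.array(c["rvec"],float))[0], np.array(c["tvec"],float).ravel()
def world(c,d):
    R,t=RT(c); v,u=np.mgrid[:d.shape[0],:d.shape[1]]
    P=np.stack([(u-c["cx"])/c["fx"]*d,(v-c["cy"])/c["fy"]*d,d],-1)
    return (P-t)@R
def onplane(c,uv,z):
    R,t=RT(c); uv=np.atleast_2d(uv).astype(float)
    r=np.stack([(uv[:,0]-c["cx"])/c["fx"],(uv[:,1]-c["cy"])/c["fy"],np.ones(len(uv))],-1)@R
    o=-R.T@t; return o+r*((z-o[2])/r[:,2])[:,None]
E
python3 - <<'E'
from h import *; from cell import calibration
c=calibration("top"); f=np.load("top0.npz"); p,d=f["p"],f["d"]; W=world(c,d); S=512/800
cs=calibration("scene"); fs=np.load("scene0.npz"); Ws=world(cs,fs["d"])
Rt,tt=RT(c); print("cam",-Rt.T@tt)
for n,(u,v) in dict(valveL=(265,336),nutL=(345,353),bolt=(398,332),nutR=(475,335),valveR=(537,350)).items():
    g=onplane(c,[u*S,v*S],0.02)[0]; out=[]
    for w in (W,Ws):
        m=(np.hypot(w[...,0]-g[0],w[...,1]-g[1])<0.035)&(w[...,2]>0.012)&(w[...,2]<.08)
        q=w[m]; top=q[q[:,2]>q[:,2].max()-0.012]
        out+= [m.sum(),q[:,2].max().round(4),((q.min(0)+q.max(0))/2)[:2].round(4),np.ptp(q,axis=0)[:2].round(3),top.mean(0)[:2].round(4)]
    print(n,g.round(3),out, np.median(W[...,2][(np.hypot(W[...,0]-g[0],W[...,1]-g[1])<0.06)]).round(4))
hsv=cv2.cvtColor(p,cv2.COLOR_BGR2HSV); m=cv2.inRange(hsv,(100,120,60),(130,255,255))
for n,(u,v) in dict(valve=(292,247),bolt=(415,253),nut=(557,265)).items():
    M=np.zeros_like(m); a,b=int(u*S),int(v*S); M[b-25:b+25,a-38:a+38]=m[b-25:b+25,a-38:a+38]
    M=cv2.morphologyEx(M,cv2.MORPH_CLOSE,np.ones((3,3)))
    k=max(cv2.findContours(M,0,2)[0],key=cv2.contourArea)
    q=onplane(c,k[:,0],0.014)[:,:2].astype(np.float32); r=cv2.minAreaRect(q); bx=cv2.boxPoints(r)
    # yaw: long axis direction ~ +y
    e=max([bx[1]-bx[0],bx[2]-bx[1]],key=np.linalg.norm); e=e/np.linalg.norm(e)*np.sign(e[1])
    yaw=np.arctan2(-e[0],e[1]); ctr=np.array(r[0]); 
    print(n,ctr.round(4),np.round(r[1],4),"yaw",yaw.round(3),"ends",np.round([(q@e).min(),(q@e).max()],4),"orig(-59end)",(ctr+e*(((q@e).min()+.059)-(ctr@e))).round(4))
for x0,x1,y0,y1 in ((.7,.85,-.1,.4),(.85,1.0,-.4,.4)):
    k=(W[...,0]>x0)&(W[...,0]<x1)&(W[...,1]>y0)&(W[...,1]<y1)&(W[...,2]>.03)&(W[...,2]<.5); q=W[k]; print(len(q), q.min(0).round(2) if len(q) else 0,q.max(0).round(2) if len(q) else 0)
E
```

```text
cam [0.31619245 0.07197923 1.05097898]
valveL [0.452 0.28  0.02 ] [np.int64(29), np.float64(0.0521), array([0.4517, 0.2825]), array([0.014, 0.011]), array([0.451, 0.282]), np.int64(54), np.float64(0.0509), array([0.4497, 0.2847]), array([0.013, 0.013]), array([0.4487, 0.2824])] -0.0009
nutL [0.427 0.139 0.02 ] [np.int64(44), np.float64(0.0316), array([0.425 , 0.1415]), array([0.019, 0.016]), array([0.4244, 0.1411]), np.int64(58), np.float64(0.0297), array([0.4232, 0.1422]), array([0.02 , 0.019]), array([0.4207, 0.1405])] -0.0008
bolt [0.466 0.048 0.02 ] [np.int64(55), np.float64(0.0533), array([0.459, 0.047]), array([0.02 , 0.022]), array([0.4594, 0.048 ]), np.int64(112), np.float64(0.0556), array([0.4557, 0.0478]), array([0.021, 0.024]), array([0.4571, 0.0482])] -0.0007
nutR [ 0.465 -0.087  0.02 ] [np.int64(44), np.float64(0.031), array([ 0.4653, -0.0872]), array([0.019, 0.017]), array([ 0.4653, -0.0872]), np.int64(79), np.float64(0.0307), array([ 0.4624, -0.0859]), array([0.018, 0.021]), array([ 0.4612, -0.0877])] -0.0005
valveR [ 0.442 -0.196  0.02 ] [np.int64(30), np.float64(0.0494), array([ 0.4371, -0.1957]), array([0.011, 0.01 ]), array([ 0.4377, -0.1973]), np.int64(96), np.float64(0.0518), array([ 0.4344, -0.1964]), array([0.011, 0.013]), array([ 0.4343, -0.1973])] -0.0004
valve [0.6187 0.2434] [0.0968 0.1518] yaw 0.032 ends [0.1473 0.2991] orig(-59end) [0.6192 0.2266]
bolt [0.613  0.0212] [0.1003 0.1499] yaw 0.008 ends [-0.059   0.0909] orig(-59end) [0.6131 0.0052]
nut [ 0.6011 -0.238 ] [0.1537 0.1003] yaw -0.138 ends [-0.2301 -0.0765] orig(-59end) [ 0.5987 -0.2557]
11303 [ 0.7  -0.09  0.03] [0.85 0.4  0.29]
16630 [ 0.85 -0.4   0.03] [0.96 0.4  0.28]
```

Heights agree with the given sizes (50, 28 and 52 mm, within about 3 mm), and the tray outlines match about 98×153 mm. I'll refine each piece with the wrist camera, starting with the left valve.

```bash
cat >> h.py <<'E'
from cell import env, kin, camera, calibration
def quat(yaw):  # tool down, closing line along world x turned by yaw
    a=(np.pi/2+yaw)/2; return [0,float(np.cos(a)),float(np.sin(a)),0]
E
python3 - <<'E'
from h import *
t0=env.get_state()["time"]
env.reach([.45,.283,.25],quat(0.0)); s=env.get_state(); print(s["time"]-t0,s["tcp_pos"],s["qpos"].round(2) if hasattr(s["qpos"],"round") else s["qpos"],s["opening"])
c=calibration("wrist"); p,d=camera("wrist"); cv2.imwrite("pics/w0.png",p); np.savez("w0.npz",p=p,d=d)
R,t=RT(c); print("cam",-R.T@t, R[2]); W=world(c,d)
m=(np.hypot(W[...,0]-.45,W[...,1]-.283)<0.03)&(W[...,2]>.008)&(W[...,2]<.08)&(d>0); q=W[m]
v,u=np.nonzero(m); print(m.sum(),q.min(0),q.max(0),u.mean(),v.mean())
m2=m&(W[...,2]>.04); print(m2.sum(),W[m2].mean(0),W[m2].min(0),W[m2].max(0), env.get_state()["time"])
E
```

```text
1.6749999999999998 [0.44951755 0.28488156 0.25009003] [-1.05  0.32  0.45  1.98 -0.18  0.88 -0.5 ] 0.08537478261532358
cam [0.44950194 0.35137138 0.32092815] [ 0.00191452 -0.26210663 -0.96503702]
232 [0.44485946 0.27973449 0.00884308] [0.4594425  0.29131839 0.05170196] 261.2198275862069 178.30172413793105
93 [0.45229605 0.28469479 0.04921705] [0.44815664 0.27973449 0.04219432] [0.45656274 0.2885777  0.05170196] 1.825
```

View pics/w0.png

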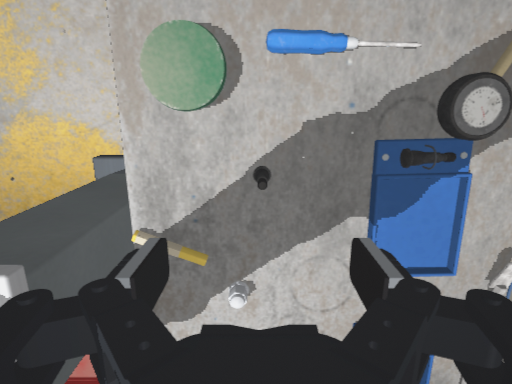

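The wrist view shows the valve at (262,178), the left nut at (238,295) and the valve tray at (420,210). The valve's measured position (0.452,0.284) agrees with the earlier one. Next I'll pick it up.

```bash
cat >> h.py <<'E'
H=dict(valve=(.101,.050),bolt=(.098,.052),nut=(.077,.028))  # TCP height for grasp, piece height
def line(p,v=.15,rot=None,**k):
    r=env.movel([float(x) for x in p],velocity=v,rot=rot,**k); s=env.get_state(); return r,np.array(s["tcp_pos"])-p,s
def look(xy,h):
    c=calibration("wrist"); p,d=camera("wrist"); W=world(c,d)
    m=(np.hypot(W[...,0]-xy[0],W[...,1]-xy[1])<.03)&(W[...,2]>h-.012)&(W[...,2]<h+.01)&(d>0); q=W[m]
    mid=(np.percentile(q,3,axis=0)+np.percentile(q,97,axis=0))/2
    print("look n",m.sum(),"mid",mid.round(4),"mean",q.mean(0).round(4),"size",np.ptp(q,axis=0).round(4)); return mid[:2],p
def pick(kind,xy):
    z,h=H[kind]; env.grip(.045); env.reach([*map(float,xy),.25],quat(0)); env.dwell(.15)
    xy,_=look(xy,h)
    r,e,s=line(np.array([*xy,z+.04]),.25); env.dwell(.1); e=np.array(env.get_state()["tcp_pos"])-[*xy,z+.04]; print("err",e.round(4))
    r,e,s=line(np.array([*xy,z])-e,.1,stop_force=12); env.dwell(.1)
    s=env.get_state(); print("hit",r,"err",(np.array(s["tcp_pos"])-[*xy,z]).round(4))
    env.grip(0.0,30); s=env.get_state(); print("open",s["opening"],"gf",s["gripper_force"],"F",np.round(s["force"],1),"tcp",np.round(s["tcp_pos"],4))
    line(np.array([*s["tcp_pos"][:2],.20]),.2); s=env.get_state(); print("open",s["opening"],"t",s["time"])
E
python3 - <<'E'
from h import *
pick("valve",(.4523,.2845))
_,p=look((.45,.283),.2); cv2.imwrite("pics/w1.png",p)
E
```

```text
look n 94 mid [0.4523 0.2844 0.0473] mean [0.4524 0.2847 0.049 ] size [0.0084 0.0086 0.0101]
err [0.0011 0.0006 0.0017]
hit False err [-0.0006 -0.0003 -0.001 ]
open 0.009650738432190935 gf 29.02064605266787 F [ 0.4 -0.2  2.2] tcp [0.4516 0.2839 0.0996]
open 0.00989934219395709 t 5.1667
look n 5619 mid [0.451  0.2974 0.2012] mean [0.451  0.2989 0.2029] size [0.0553 0.0258 0.022 ]
```

View pics/w1.png

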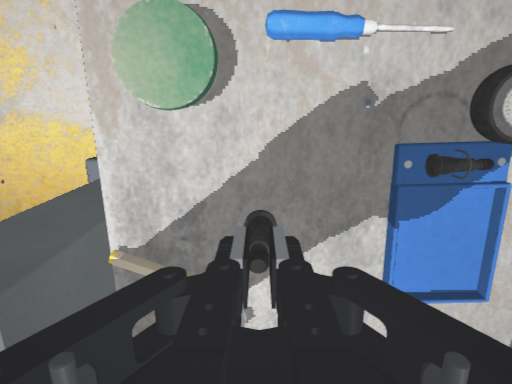

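The valve is held upright by its cap: opening 10 mm, foot at (260,222). Now I'll place it.

```bash
cat >> h.py <<'E'
T=dict(valve=((.6192,.2266),.032),bolt=((.6131,.0052),.008),nut=((.5987,-.2557),-.138))
def place(kind,y,zp):
    o,yaw=T[kind]; xy=np.array(o)+y*np.array([-np.sin(yaw),np.cos(yaw)]); z=zp+.0035
    env.reach([*map(float,xy),.20],quat(yaw)); env.dwell(.15)
    s=env.get_state(); e=np.array(s["tcp_pos"])-[*xy,.20]; print("err",e.round(4),"open",s["opening"])
    line(np.array([*xy,z+.03])-e,.2); env.dwell(.1); e=np.array(env.get_state()["tcp_pos"])-[*xy,z+.03]
    r,_,_=line(np.array([*xy,z])-e,.04,stop_force=4); env.dwell(.15)
    s=env.get_state(); print("hit",r,"err",(np.array(s["tcp_pos"])-[*xy,z]).round(4),"F",np.round(s["force"],1),"open",s["opening"])
    env.grip(.036); line(np.array([*s["tcp_pos"][:2],.20]),.2); print("t",env.get_state()["time"])
E
python3 - <<'E'
from h import *
place("valve",.024,.0996)
o=T["valve"][0]; _,p=look((o[0],o[1]+.024),.053); cv2.imwrite("pics/w2.png",p)
E
```

```text
err [-0.0015  0.0012 -0.0006] open 0.009870831098297228
hit True err [-0.0024  0.0005 -0.0005] F [-0.4 -0.   4.2] open 0.009361182789432636
t 8.5583
look n 146 mid [0.6164 0.2514 0.0491] mean [0.6164 0.252  0.0517] size [0.0085 0.0092 0.0139]
```

View pics/w2.png

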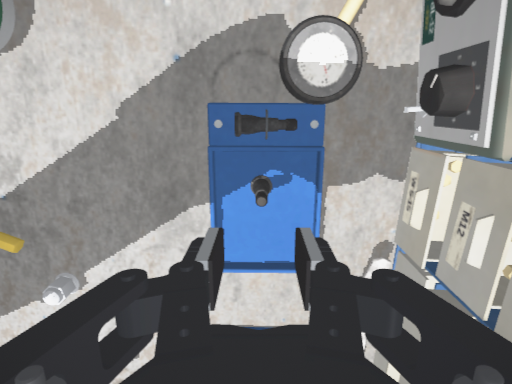

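The valve is standing upright in its tray at (261,190). Next is the left nut.

```bash
python3 - <<'E'
from h import *
pick("nut",(.424,.1415)); _,p=look((.424,.1415),.2); cv2.imwrite("pics/w3.png",p)
E
```

```text
look n 320 mid [0.4256 0.1428 0.0236] mean [0.4254 0.1438 0.0251] size [0.0203 0.0198 0.0142]
err [0.0011 0.0003 0.0013]
hit False err [-0.0006 -0.0002 -0.0006]
open 0.019089150123389985 gf 32.956748729707215 F [-1.  -0.2  6.6] tcp [0.4248 0.1426 0.0763]
open 0.018795715061969663 t 12.55
look n 5657 mid [0.4244 0.1563 0.2017] mean [0.4243 0.1576 0.2033] size [0.0517 0.0163 0.021 ]
```

View pics/w3.png

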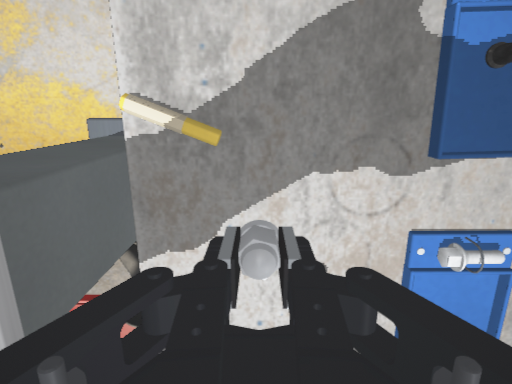

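The nut is gripped across its flats and upright at (260,248). I'll place it, then do the second nut, with an assertion on the grip opening.

```bash
python3 - <<'E'
from h import *
o,yaw=T["nut"]
place("nut",.024,.0763); look((o[0]-.024*np.sin(yaw),o[1]+.024),.031)
pick("nut",(.4645,-.087)); s=env.get_state(); assert .017<s["opening"]<.0235
place("nut",-.024,.0763); _,p=look((o[0]+.024*np.sin(yaw),o[1]-.024),.031); cv2.imwrite("pics/w4.png",p)
E
```

```text
err [ 0.0004  0.0018 -0.    ] open 0.018896705248515097
hit True err [-0.001   0.0024 -0.0004] F [-0.6  0.3  5.1] open 0.01900502483200078
t 16.9167
look n 460 mid [ 0.6009 -0.2291  0.0268] mean [ 0.6011 -0.2279  0.028 ] size [0.0197 0.0207 0.0144]
look n 316 mid [ 0.4668 -0.0866  0.024 ] mean [ 0.4665 -0.0858  0.0252] size [0.0203 0.0199 0.0143]
err [ 0.0011 -0.0004  0.0014]
hit False err [-0.0006  0.0003 -0.0008]
open 0.019275915077398842 gf 28.496766807911627 F [-0.6  1.5  4.2] tcp [ 0.466  -0.0862  0.0762]
open 0.019695636587725295 t 20.8167
err [-0.      0.0022 -0.0002] open 0.019092481084375442
hit True err [-0.0013  0.0028 -0.0005] F [-0.9  0.5  4.5] open 0.019010914646250758
t 24.5417
look n 455 mid [ 0.594  -0.277   0.0272] mean [ 0.5941 -0.2759  0.0281] size [0.0208 0.0195 0.0151]
```

View pics/w4.png

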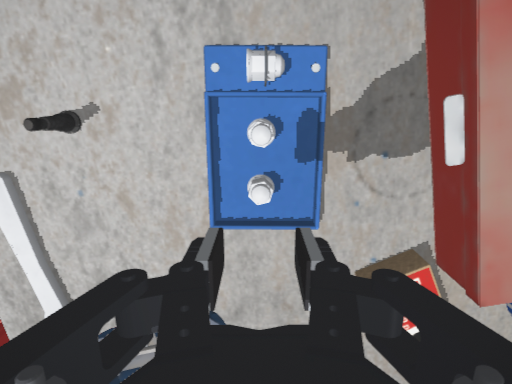

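Both nuts are standing in the nut tray, at (261,132) and (261,190), well inside the walls. Next are the right valve and the bolt.

```bash
python3 - <<'E'
from h import *
pick("valve",(.4375,-.1965)); s=env.get_state(); assert .008<s["opening"]<.014
o,yaw=T["valve"]
place("valve",-.024,.0996); _,p=look((o[0]+.024*np.sin(yaw),o[1]-.024),.053); cv2.imwrite("pics/w5.png",p)
pick("bolt",(.459,.0475)); s=env.get_state(); assert .010<s["opening"]<.014
place("bolt",0,.0970); look(T["bolt"][0],.055)
p,_=camera("top"); cv2.imwrite("pics/top1.png",cv2.resize(p[110:240,130:420],(800,359),interpolation=cv2.INTER_CUBIC))
E
```

```text
look n 93 mid [ 0.438  -0.1975  0.0471] mean [ 0.438 -0.197  0.049] size [0.0084 0.0085 0.0096]
err [ 0.0011 -0.0007  0.0014]
hit False err [-0.0006  0.0004 -0.0008]
open 0.010138126951968916 gf 29.090458035789197 F [0.1 1.4 2.3] tcp [ 0.4373 -0.1969  0.0999]
open 0.009567869215181641 t 28.225
err [ 0.0002 -0.0018  0.0003] open 0.009714509260715553
hit True err [-0.0011 -0.0016 -0.0003] F [0.6 0.3 5.4] open 0.009746750300287538
t 32.4583
look n 145 mid [0.6193 0.2004 0.0498] mean [0.6192 0.2009 0.0516] size [0.0085 0.0087 0.0137]
look n 151 mid [0.4605 0.0494 0.049 ] mean [0.4606 0.0498 0.0515] size [0.0111 0.0112 0.0144]
err [0.0011 0.     0.0013]
hit False err [-0.0006 -0.     -0.0007]
open 0.01034733874902804 gf 29.92530882976098 F [-0.7  0.6  5.4] tcp [0.4596 0.0494 0.097 ]
open 0.01048020849691004 t 36.3083
err [-0.0013  0.0006 -0.0007] open 0.010989986516872514
hit True err [-0.0023  0.0007 -0.0005] F [-0.5  0.1  6.1] open 0.010309656627056782
t 39.6417
look n 246 mid [0.611  0.0057 0.0506] mean [0.6113 0.0064 0.0541] size [0.0115 0.0115 0.0144]
```

View pics/w5.png

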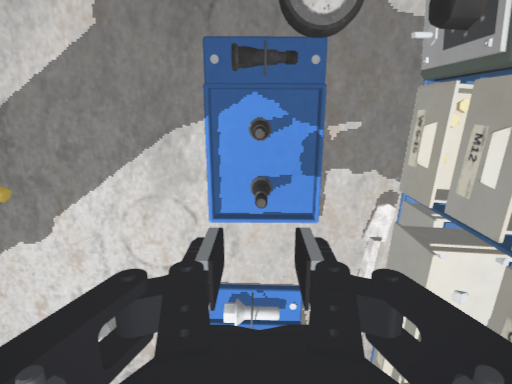

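```bash
python3 - <<'E'
from h import *
p,d=camera("wrist"); cv2.imwrite("pics/w6.png",p); s=env.get_state(); print(s["tcp_pos"],s["opening"],s["time"])
E
```

```text
[0.6098679  0.00605822 0.19830405] 0.03611822664026687 39.7917
```

View pics/w6.png

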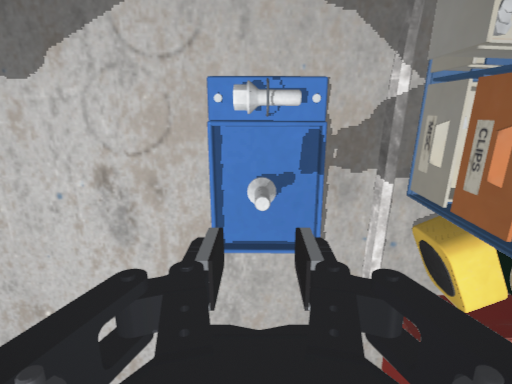

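The valves are at (260,128) and (261,188) and the bolt is at (262,190). All three are upright, each in its own tray, and the arm is clear.

```bash
python3 -c "
from cell import env,job
env.dwell(.5); print(job.job_done())"
```

```text
the job is handed in; nothing more can be done
None
```

I sorted both nuts, both valves and the bolt into their matching trays, all standing upright in the wrist-camera views, and handed the job in at about 40 s of the 112 s allowed; it returned no verdict.

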